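# Ease a sagging gate bolt over its bent keeper and hold the gate ajar

### The job

The bolt of the glass rack's gate sags and its dropped nose catches behind the bent-up lip of the keeper: take the bolt by its upright pull, lift it over the lip while drawing it back toward the hinge, until the nose is well clear of the keeper. Then swing the sprung gate toward you to about 25 degrees (never past 45, or the glass could slide out) and finish holding it there, still, without letting go, because the gate shuts by itself. Leave the other things on the bench where they are.

Things in the scene. Friction and masses are not known exactly. Their poses are not given: they have to be found in the camera images.
- rack: Open-topped wooden rack for glass offcuts, fixed; 120 deep (x) x 260 wide (y) x 95 mm high. Origin: centre of its underside. Front with the gate faces its -x (toward the robot); +y is the left end with the keeper, -y the right end with the gate's hinge. Keeper: steel channel on top of the left end board, 22 mm wide inside, cheeks to 140 mm above the bench, upturned lip on the gate side.
- gate (a joint): Angle of the gate (220 mm wide, 16 thick, top 93 mm above the bench), rad: 0 shut, grows as its left edge swings toward the robot (counter-clockwise from above), stop at 1.0. A torsion spring (0.25 N m shut, 0.40 N m at 0.44 rad) pulls it shut. It cannot open while the bolt's nose is in the keeper.
- gate_hinge (a point): Point on the gate's vertical hinge axis, at the height of the gate's top edge (93 mm). Its axes turn with the gate: y points along the gate from the hinge to its free left edge, -x out of the gate's front, z up. The bolt's axis lies straight above the y line.
- bolt (a joint): How far the bolt is drawn back, m: 0 to 0.003 at the start (shot into the keeper), grows as it slides along the gate toward the hinge, stop at 0.042. The nose meets the lip after about 7 mm and is fully past it at 22 mm. Friction about 1.5 N; it stays where it is left.
- bolt_lift (a joint): How far the bolt is lifted in its worn guide straps, m: 0 = sagging (where it falls back by its own weight, about 180 g), stop at 0.016. The nose clears the lip from 0.008 up; aim for 0.010 to 0.014.
- bolt_pull (a point): Centre of the bolt's upright black pull, a flat block 14 mm thick (x, across the gate), 26 wide (y, along the gate), 40 tall; centre 167 mm, bottom 147 mm above the bench while sagging; guide straps beside it end at 137 mm, nothing near is higher than 140 mm. y points along the gate from hinge to free edge, z up. 132 mm from the hinge axis when the bolt is shot, about 95 mm when drawn.
- bolt_nose (a point): Middle of the underside of the bolt's dropped nose (14 x 12 x 20 mm high block at the bolt's left end), 98 mm above the bench while sagging; axes as the gate's.
- keeper_lip (a point): Middle of the top edge of the keeper's bent-up lip (22 mm long across the bolt, 3.4 mm thick along the bolt), 106 mm above the bench; axes as the rack's.
- masking_tape: Roll of tan masking tape lying flat, 96 mm across, 24 mm high, bystander; origin at the centre of its underside.
- solder_spool: Spool of solder wire with grey flanges, 51 x 61 x 38 mm high, bystander; origin at its underside.
- wood_block: Brown wooden offcut block, 50 x 80 x 22 mm high, bystander; origin at the centre of its underside.
- pin_jar: Closed round jar with dark lid, 44 mm across, 105 mm high, near the right edge of the bench, bystander; origin at the centre of its underside.

How it is judged:
By the outcome, as a careful person would: the job done as asked, in the order asked, and still so for the second after the job is handed in, while the arm keeps its last pose, push and grip.
It also fails if it takes over 29 s, if anything falls off the work surface, if the arm or the gripper's body presses on something with over 40 N, if the wrist force passes 120 N, or if a joint passes its speed limit or range.

### The arm

A 6-joint arm with a two-finger parallel gripper is mounted at the origin on a cart in front of the work surface, level with it; the furniture and walls round the work are solid. World frame = base frame: x ahead of the robot, y to its left, z up, the work surface at z = 0. Lengths are in m, angles in rad, forces in N, time in s.
With the tool pointing down it reaches from about 0.375 to 0.925 m from the base axis. Payload 5.7 kg.
Tool frame: the origin (TCP) lies midway between the tips of the shut fingers; the grasp point (between the pads) lies 19 mm behind it; x points along the fingers, y is the direction in which the jaws open and shut, and the axes are right-handed (so a half turn about x gives the same grasp; the last joint's range is limited). The gripper opens to 85 mm and grips with 20 to 120 N. Pads are 22 mm wide; open, the fingers measure 114 mm over their backs; the gripper's body (76 mm by 85 mm) begins 54 mm behind the grasp point. The pads swing forward as they close: fully open they stand 13 mm farther back than shut.
Start: joints at [1.129, 0.359, 1.51, -0, 1.272, -0.115], TCP at [0.193, 0.568, 0.231] pointing down, gripper open.
Joint ranges: [-2.97, 2.97], [-1.01, 2.36], [0.21, 2.38], [-0.96, 4.11], [0.2, 2.71], [-2.98, 2.98]. Speed limits (rad/s): [2.39, 2.39, 3.14, 3.14, 3.14, 3.14].

### API

Orientations are given as a 3x3 rotation matrix whose columns are the frame's x, y, z axes.
In Python, from workcell import bot gives the robot as it stands.
- The arm moves only by the tool move_arm, never from a script. Its arguments are lists of equal length, an entry for each row: "slide": the shift along the tool's x, y, z in cm, a list of three; "spin": the turn about the tool's x in rad. A call has 1 to 10 rows; each row is the pose to reach, as a shift and turn from the pose measured when the call began, along the tool's axes at that moment; what a row does not reach only later rows make up. A row lasts 1/10 s, in which the tool goes at most 50 mm and 8.59 degrees, less where a joint would pass 70% of its speed; a pose out of reach is approached as far as the arm can. A call with a gripper value outside its range is refused whole. "gripper" is the opening in per cent of the stroke, from 0 (shut) to 100 (fully open), set as the call begins (left out, the last holds). The fingers move at their own pace and stop on an object; "newtons" is the grip in N (left out, the last holds). Time passes only in rows, so rows that repeat a pose let the fingers close. It gives the time, the measured TCP pose, the force and the opening at its end, in the units of the state.
- bot.sense(): the state, without advancing time (a new reading comes with each control period).
- bot.grab_frame(name): name is "scene" or "top" or "wrist"; returns (picture, depth): 480x640x3 uint8, blue, green, red; 480x640 float32, m along the optical axis (not along the pixel's ray), 0 where there is no reading.
- bot.camera_model(name): a dict with "camera_matrix" (3x3 intrinsics, pixels), "D" ([k1, k2, p1, p2, k3] as OpenCV has them; the pictures are not rectified), "world_to_cam" (4x4, takes a point from world to camera coordinates). Camera axes: x right, y down, z forward; pixel columns grow to the right and rows downward; lengths in m; the calibration is good to about 2 mm. A picture is of the moment at which its call begins: read the wrist's pose just before it. camera_model takes no time and is no camera call; for the wrist camera it gives the pose at the moment of the call.
- bot.sign_off(): hands the job in, once; it reports no verdict.
The state is a dict: "t": time; "qpos": joint angles; "joint_velocities": joint speeds; "effort": joint torques, N m; "eef_pos": TCP position; "tool_rot": TCP orientation; "contact_force": force on the tool from outside, world axes, zero at the start; "moment": the same for the moment, N m; "finger_gap": finger opening in m.
Only numpy, scipy, OpenCV 4.12 (cv2) and the standard library are available. Lean on these libraries where they do the work, as an engineer would, in place of code of your own. Each camera call takes 0.05 s, during which the arm holds its last target. There are 200 camera calls.

## Working session

There is one attempt and no reset: what is moved stays moved. The work goes in short steps, Python scripts to look and compute and a tool call to move; the robot and the scene stay as the last step left them, time stands still between calls to the robot, and variables do not carry over. Pictures are saved under pics/ and viewed, about 8 in all and at most 12, crops included, and the job is handed in when it is done.

Besides the shell and the picture viewer there is one more tool, called after "Request:" as name([rows], argument=value, ...), one row to a line, values as JSON. move_arm: Moves the arm, as the interface text tells. Its arguments: {"type":"object","properties":{"slide":{"type":"array","items":{"type":"array","items":{"type":"number"}}},"spin":{"type":"array","items":{"type":"number"}},"gripper":{"type":"number"},"newtons":{"type":"number"}},"required":["slide","spin"]}

```bash
mkdir -p pics; ls; python3 - <<'E'
from workcell import bot
import cv2,numpy as np
s=bot.sense();print(s['t'],s['eef_pos'],s['tool_rot'],s['contact_force'],s['finger_gap'])
for n in('scene','top'):
    p,d=bot.grab_frame(n);np.savez('pics/%s.npz'%n,p=p,d=d);cv2.imwrite('pics/%s0.png'%n,p)
    m=bot.camera_model(n);print(n,m)
E
```

```text
pics
0.0 [0.19230029 0.56761738 0.23045362] [[-8.09735270e-04  3.20985617e-01  9.47083723e-01]
 [-1.70327102e-03  9.47082217e-01 -3.20986563e-01]
 [-9.99998222e-01 -1.87305440e-03 -2.20160375e-04]] [-0.58561591 -0.50543456 -0.09814758] 0.0851637485524563
scene {'camera_matrix': array([[481.60311439,   0.        , 323.1630048 ],
       [  0.        , 481.60311439, 229.64599345],
       [  0.        ,   0.        ,   1.        ]]), 'D': array([-0.10429835,  0.        ,  0.        ,  0.        ,  0.        ]), 'world_to_cam': array([[ 0.65176558, -0.75827736, -0.01473352, -0.39539691],
       [-0.47411702, -0.39220342, -0.78828265,  0.33564695],
       [ 0.59195835,  0.52076091, -0.61513689,  0.66577378],
       [ 0.        ,  0.        ,  0.        ,  1.        ]])}
top {'camera_matrix': array([[599.81837737,   0.        , 327.30460813],
       [  0.        , 599.81837737, 244.15592047],
       [  0.        ,   0.        ,   1.        ]]), 'D': array([0.03787071, 0.        , 0.        , 0.        , 0.        ]), 'world_to_cam': array([[ 0.01694052, -0.99952524, -0.02573555, -0.04057025],
       [-0.98365279, -0.01204535, -0.1796722 ,  0.55871885],
       [ 0.17927691,  0.02835858, -0.98338984,  1.12082427],
       [ 0.        ,  0.        ,  0.        ,  1.        ]])}
```

View pics/scene0.png

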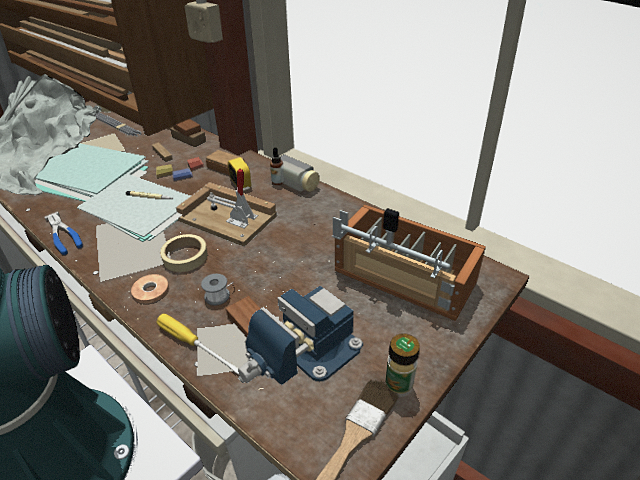

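View pics/top0.png

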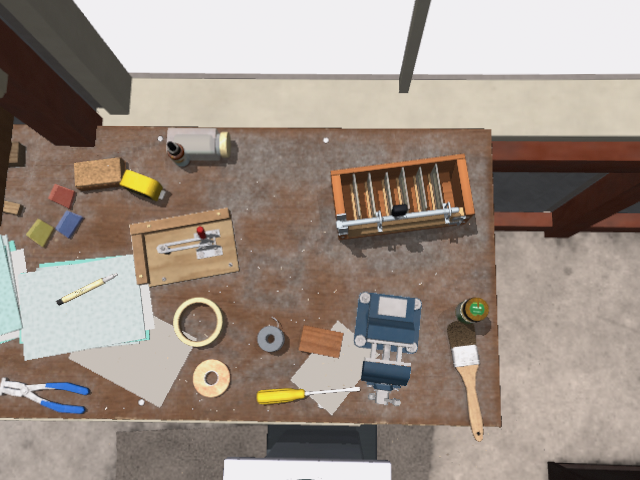

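The scene view shows the rack at right with the black pull at (391,220). In the top view the pull is at (400,210) and the bolt line runs from about (340,225) to (465,212).

```bash
cat > h.py <<'E'
import cv2,numpy as np
from workcell import bot
def rays(m,uv):
    uv=np.asarray(uv,float).reshape(-1,1,2)
    n=cv2.undistortPoints(uv,m['camera_matrix'],m['D'])[:,0]
    T=m['world_to_cam'];R=T[:3,:3];c=-R.T@T[:3,3]
    return c,np.c_[n,np.ones(len(n))]@R
def plane(m,uv,z):
    c,d=rays(m,uv);return c+d*((z-c[2])/d[:,2])[:,None]
def deep(m,uv,dep):
    c,d=rays(m,uv);return c+d*np.asarray(dep)[:,None]
def tri(m1,u1,m2,u2):
    c1,d1=rays(m1,[u1]);c2,d2=rays(m2,[u2]);d1,d2=d1[0],d2[0]
    s=np.linalg.lstsq(np.c_[d1,-d2],c2-c1,rcond=None)[0]
    a,b=c1+s[0]*d1,c2+s[1]*d2;return (a+b)/2,np.linalg.norm(a-b)
E
python3 - <<'E'
from h import *
M={n:bot.camera_model(n) for n in('scene','top')}
cen={}
for n,(x0,y0,x1,y1) in dict(scene=(375,200,410,240),top=(380,195,420,225)).items():
    f=np.load('pics/%s.npz'%n);p,d=f['p'],f['d']
    mk=np.zeros(p.shape[:2],np.uint8);mk[y0:y1,x0:x1]=(p[y0:y1,x0:x1].max(2)<50)
    k,l,st,ce=cv2.connectedComponentsWithStats(mk);i=1+st[1:,4].argmax();print(n,st[i],ce[i]);cen[n]=ce[i]
    v,u=np.nonzero((l==i)&(d>0));P=deep(M[n],np.c_[u,v],d[v,u])
    P=P[P[:,2]>.14];print(len(P),np.percentile(P,[2,50,98],axis=0).round(4))
    T=P[P[:,2]>.180]; 
    if len(T)>8: print('topface',len(T),T.mean(0).round(4),cv2.minAreaRect((T[:,:2]*1000).astype(np.float32)))
    # big rack: points heights 0.085..0.097
    if n=='top':
        v,u=np.mgrid[140:250,320:490];v=v.ravel();u=u.ravel();Q=deep(M[n],np.c_[u,v],d[v,u])
        W=Q[(Q[:,2]>.085)&(Q[:,2]<.1)];r=cv2.minAreaRect((W[:,:2]*1000).astype(np.float32));print('rack',len(W),r,cv2.boxPoints(r))
        B=Q[(Q[:,2]>.112)&(Q[:,2]<.137)];print('bolt',len(B),cv2.fitLine((B[:,:2]*1000).astype(np.float32),cv2.DIST_HUBER,0,.01,.01).ravel(),B.min(0),B.max(0))
print(tri(M['scene'],cen['scene'],M['top'],cen['top']))
for n,b in dict(scene=(320,190,500,330),top=(320,140,490,250)).items():
    p=np.load('pics/%s.npz'%n)['p'][b[1]:b[3],b[0]:b[2]];cv2.imwrite('pics/c_%s.png'%n,cv2.resize(p,None,fx=4,fy=4,interpolation=cv2.INTER_CUBIC))
a=cv2.imread('pics/c_scene.png');b=cv2.imread('pics/c_top.png');w=720;b=cv2.copyMakeBorder(b,0,0,0,w-b.shape[1],0)
cv2.imwrite('pics/c.png',cv2.resize(np.vstack([a,b]),(432,600)))
E
```

```text
scene [383 209  16  23 298] [390.45302013 220.40268456]
279 [[ 0.5926 -0.1748  0.1494]
 [ 0.5954 -0.1654  0.1705]
 [ 0.6044 -0.153   0.1871]]
topface 76 [ 0.5974 -0.1648  0.1845] ((598.83642578125, -163.28585815429688), (11.942344665527344, 22.393489837646484), 9.187488555908203)
top [391 204  17  13 127] [398.8976378  210.47244094]
123 [[ 0.592  -0.1721  0.1568]
 [ 0.5952 -0.1599  0.1829]
 [ 0.6061 -0.1486  0.1883]]
topface 77 [ 0.5989 -0.1615  0.1849] ((598.8626098632812, -161.23373413085938), (14.831354141235352, 24.32200050354004), 9.714446067810059)
rack 2424 ((649.523193359375, -174.31027221679688), (133.6038360595703, 260.6585693359375), 8.110822677612305) [[ 565.0016    -54.709633]
 [ 601.77747  -312.76083 ]
 [ 734.0448   -293.91092 ]
 [ 697.2689    -35.85971 ]]
bolt 699 [ 1.3414137e-01 -9.9096221e-01  5.9905444e+02 -1.6102208e+02] [ 0.5696781  -0.27693378  0.11201371] [ 0.62600449 -0.04969056  0.13697763]
(array([ 0.60077204, -0.16177813,  0.16518948]), np.float64(0.0011750029109327117))
```

Both views agree: the pull is at about (0.599, -0.162, 0.167) and the gate yaw is about 0.137 rad. I'll start the approach.

Request:
move_arm([
  [-2, -28, 31],
  [-2, -28, 31],
  [-2, -28, 31],
  [-2, -28, 31],
  [-2, -28, 31],
  [-2, -28, 31],
  [-2, -28, 31],
  [-2, -28, 31],
  [-2, -28, 31],
  [-2, -28, 31],
], spin=[1.1, 1.1, 1.1, 1.1, 1.1, 1.1, 1.1, 1.1, 1.1, 1.1], gripper=60)

```text
t: 1.1
eef_pos: [0.3972, 0.2009, 0.2509]
tool_rot: [[-0.0, 0.99, 0.139], [-0.002, 0.139, -0.99], [-1.0, -0.001, 0.002]]
contact_force: [0.1, 0.3, 0.9]
finger_gap: 0.0517
```

Request:
move_arm([
  [0, 15, 38.7],
  [0, 15, 38.7],
  [0, 15, 38.7],
  [0, 15, 38.7],
  [0, 15, 38.7],
  [0, 15, 38.7],
  [0, 15, 38.7],
  [0, 15, 38.7],
  [0, 15, 38.7],
  [0, 15, 38.7],
], spin=[0, 0, 0, 0, 0, 0, 0, 0, 0, 0])

```text
t: 2.1
eef_pos: [0.6009, -0.1624, 0.2507]
tool_rot: [[-0.001, 0.99, 0.138], [-0.002, 0.138, -0.99], [-1.0, -0.001, 0.002]]
contact_force: [-0.6, -0.1, -0.6]
finger_gap: 0.0516
```

```bash
python3 - <<'E'
from h import *
s=bot.sense();print(s['t'],s['eef_pos'],s['qpos'],s['contact_force'])
m=bot.camera_model('wrist');p,d=bot.grab_frame('wrist');np.savez('pics/w1.npz',p=p,d=d);cv2.imwrite('pics/w1.png',p)
print(m)
P=np.array([[.599,-.162,.187],s['eef_pos']]);T=m['world_to_cam']
print(cv2.projectPoints(P,cv2.Rodrigues(T[:3,:3])[0],T[:3,3],m['camera_matrix'],m['D'])[0])
E
```

```text
2.1 [ 0.6008512  -0.16242639  0.250736  ] [-0.37378082  0.37523252  1.43453458 -0.00198261  1.33184954 -0.51157278] [-0.63307016 -0.14137184 -0.5611296 ]
{'camera_matrix': array([[356.24221502,   0.        , 322.22525245],
       [  0.        , 356.24221502, 240.62506193],
       [  0.        ,   0.        ,   1.        ]]), 'D': array([-0.06315551,  0.        ,  0.        ,  0.        ,  0.        ]), 'world_to_cam': array([[ 0.99056933,  0.13700807, -0.00109265, -0.57320963],
       [ 0.12975855, -0.93553511,  0.32853734, -0.2794075 ],
       [ 0.04399006, -0.32558079, -0.94449035,  0.31960917],
       [ 0.        ,  0.        ,  0.        ,  1.        ]])}
[[[318.60345013 258.76590548]]

 [[321.01412795 312.71542764]]]
```

View pics/w1.png

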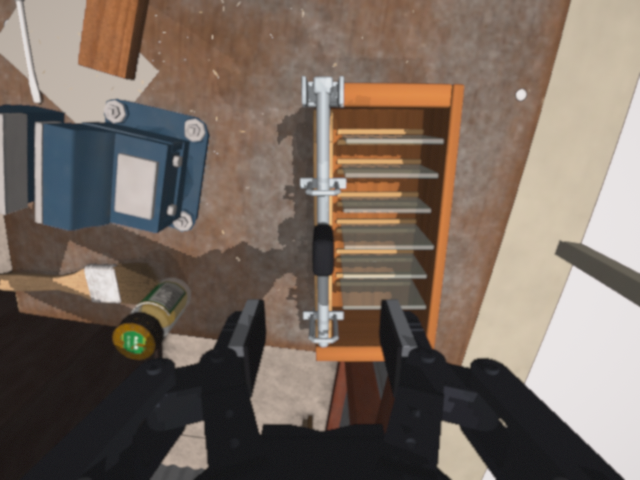

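The wrist view shows the pull at about (323,250). The bolt is vertical in the image, so the yaw is right, and the nose sits in the keeper at (322,90). Next I'll refine the pull position from this view.

```bash
python3 - <<'E'
from h import *
f=np.load('pics/w1.npz');p,d=f['p'],f['d'];m=bot.camera_model('wrist')
mk=np.zeros(d.shape,np.uint8);mk[205:295,300:345]=p[205:295,300:345].max(2)<60
k,l,st,ce=cv2.connectedComponentsWithStats(mk);i=1+st[1:,4].argmax();print(st[i],ce[i])
v,u=np.nonzero((l==i)&(d>0));P=deep(m,np.c_[u,v],d[v,u])
T=P[(P[:,2]>.181)&(P[:,2]<.194)];print(len(P),len(T),np.percentile(T,[2,50,98],axis=0).round(4));r=cv2.minAreaRect((T[:,:2]*1000).astype(np.float32));print(r)
print('lo',P[:,2].min())
y0,x0=95,300
v,u=np.mgrid[80:350,295:350];v=v.ravel();u=u.ravel();ok=d[v,u]>0;Q=deep(m,np.c_[u,v][ok],d[v,u][ok]);B=Q[(Q[:,2]>.112)&(Q[:,2]<.14)]
print(len(B),cv2.fitLine((B[:,:2]*1000).astype(np.float32),cv2.DIST_HUBER,0,.01,.01).ravel())
E
```

```text
[ 312  224   22   52 1015] [322.0591133  250.01477833]
1013 749 [[ 0.5933 -0.1706  0.1822]
 [ 0.5999 -0.1579  0.1864]
 [ 0.6064 -0.1475  0.1879]]
((600.0887451171875, -159.31918334960938), (13.048086166381836, 24.776857376098633), 10.36233901977539)
lo -0.0020100658140934646
3272 [ 1.3892366e-01 -9.9030310e-01  5.9781165e+02 -1.4084253e+02]
```

Request:
move_arm([
  [4, 0, -0.2],
  [8, 0, -0.2],
  [10, 0, -0.2],
  [10, 0, -0.2],
  [10, 0, -0.2],
], spin=[0, 0, 0, 0, 0])

```text
t: 2.65
eef_pos: [0.5988, -0.1568, 0.1512]
tool_rot: [[-0.003, 0.99, 0.14], [0.0, 0.14, -0.99], [-1.0, -0.003, -0.0]]
contact_force: [0.4, -0.3, 0.3]
finger_gap: 0.0516
```

Request:
move_arm([
  [0, 0, 0],
  [0, 0, 0],
  [0, 0, 0],
  [0, 0, 0],
  [0, 0, 0],
  [0, 0, 0],
  [0, 0, 0],
], spin=[0, 0, 0, 0, 0, 0, 0], gripper=0, newtons=60)

```text
t: 3.35
eef_pos: [0.6003, -0.157, 0.153]
tool_rot: [[0.001, 0.99, 0.14], [-0.001, 0.14, -0.99], [-1.0, 0.001, 0.001]]
contact_force: [1.5, 1.1, 7.0]
finger_gap: 0.0133
```

Request:
move_arm([
  [-0.4, 0, 0],
  [-0.8, 0, 0],
  [-1.2, 0, 0],
  [-1.2, 0, 0],
  [-1.2, 0, 0],
], spin=[0, 0, 0, 0, 0])

```text
t: 3.85
eef_pos: [0.6003, -0.1571, 0.165]
tool_rot: [[0.001, 0.99, 0.14], [-0.001, 0.14, -0.99], [-1.0, 0.001, 0.001]]
contact_force: [0.6, 0.4, -0.9]
finger_gap: 0.0136
```

```bash
python3 - <<'E'
from h import *
s=bot.sense();print(s['t'],s['eef_pos'],s['contact_force'],s['moment'],s['finger_gap'])
m=bot.camera_model('wrist');p,d=bot.grab_frame('wrist');np.savez('pics/w2.npz',p=p,d=d)
p2,d2=bot.grab_frame('scene')
a=cv2.resize(p[60:380,220:440],None,fx=1.8,fy=1.8);b=cv2.resize(p2[180:340,320:500],(400,356))
b=cv2.copyMakeBorder(b,0,a.shape[0]-356,0,0,0);cv2.imwrite('pics/w2.png',np.hstack([a,b]))
E
```

```text
3.85 [ 0.60027872 -0.15707497  0.16502377] [ 0.5635008   0.39027087 -0.86933342] [ 0.10436874 -0.1837606  -0.04235164] 0.013554155728371061
```

View pics/w2.png

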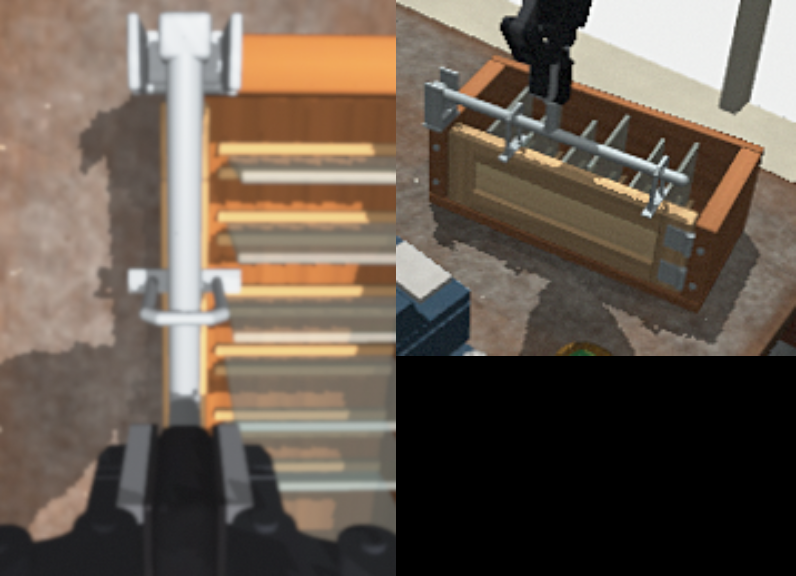

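The nose is still in the keeper and the pull is held between the pads. The load is about the bolt's weight, so the lift worked. I'll draw slowly and watch the force.

Request:
move_arm([
  [0, 0, 0.4],
  [0, 0, 0.8],
  [0, 0, 1.2],
  [0, 0, 1.2],
], spin=[0, 0, 0, 0])

```text
t: 4.35
eef_pos: [0.6021, -0.1699, 0.1648]
tool_rot: [[0.001, 0.99, 0.14], [-0.001, 0.14, -0.99], [-1.0, 0.001, 0.001]]
contact_force: [1.4, -0.5, -2.1]
finger_gap: 0.013
```

```bash
python3 - <<'E'
from h import *
def nose(p,d,m):
    v,u=np.mgrid[55:200,280:370];v=v.ravel();u=u.ravel();ok=d[v,u]>0;Q=deep(m,np.c_[u,v][ok],d[v,u][ok])
    B=Q[(Q[:,2]>.11)];y=np.array([-.139,.99,0]);x=np.array([.99,.139,0]);o=np.array([.600,-.160,0])
    a=(B-o)@y;b=(B-o)@x;k=abs(b)<.005;a,z=a[k],B[k,2];e=np.percentile(a,99.5);print('end along',e,'z',np.median(z[a>e-.012]), 'z shaft',np.median(z[(a<e-.03)&(a>e-.05)]))
f=np.load('pics/w2.npz')
m=bot.camera_model('wrist');p,d=bot.grab_frame('wrist')
m0=dict(m);T=m['world_to_cam'].copy()
# previous camera was 12 mm back along draw
s=bot.sense();print(s['eef_pos'],s['contact_force'])
dp=np.array([.60028,-.15707,.16502])-s['eef_pos'];T[:3,3]-=T[:3,:3]@dp;m0['world_to_cam']=T
nose(f['p'],f['d'],m0);nose(p,d,m)
E
```

```text
[ 0.60209996 -0.16990367  0.16481633] [ 1.36782041 -1.54112042 -1.90371654]
end along 0.10958184813391866 z 0.1294304773068278 z shaft 0.1290526056814553
end along 0.0966345073824669 z 0.1293203183148051 z shaft 0.1288638062784316
```

The nose moved 13 mm with the tool and its top is at 129 mm, which is a lift of about 11–12 mm. I'll keep drawing to about 36 mm.

Request:
move_arm([
  [0, 0, 0.5],
  [0, 0, 1.0],
  [0, 0, 1.5],
  [0, 0, 2.0],
  [0, 0, 2.3],
  [0, 0, 2.3],
  [0, 0, 2.3],
], spin=[0, 0, 0, 0, 0, 0, 0])

```text
t: 5.1
eef_pos: [0.6054, -0.1935, 0.1649]
tool_rot: [[0.001, 0.99, 0.139], [-0.003, 0.14, -0.99], [-1.0, 0.001, 0.003]]
contact_force: [2.1, -0.9, -2.4]
finger_gap: 0.0135
```

```bash
python3 - <<'E'
from h import *
m=bot.camera_model('wrist');p,d=bot.grab_frame('wrist');s=bot.sense();print(s['t'],s['eef_pos'],s['contact_force'])
v,u=np.mgrid[40:240,280:370];v=v.ravel();u=u.ravel();ok=d[v,u]>0;Q=deep(m,np.c_[u,v][ok],d[v,u][ok])
B=Q[(Q[:,2]>.122)];a=(B-[.6,-.16,0])@[-.139,.99,0];b=(B-[.6,-.16,0])@[.99,.139,0];k=abs(b)<.005
print(np.histogram(a[k],np.arange(.03,.13,.005)))
cv2.imwrite('pics/w3.png',p)
E
```

```text
5.15 [ 0.60543776 -0.19331595  0.16497038] [ 0.84099239 -0.79064142 -2.20335793]
(array([222, 176, 180, 187, 191, 198, 247, 243, 151,   0,   0,   0,   0,
         0,   0,   0,   0,   0,   0]), array([0.03 , 0.035, 0.04 , 0.045, 0.05 , 0.055, 0.06 , 0.065, 0.07 ,
       0.075, 0.08 , 0.085, 0.09 , 0.095, 0.1  , 0.105, 0.11 , 0.115,
       0.12 , 0.125]))
```

View pics/w3.png

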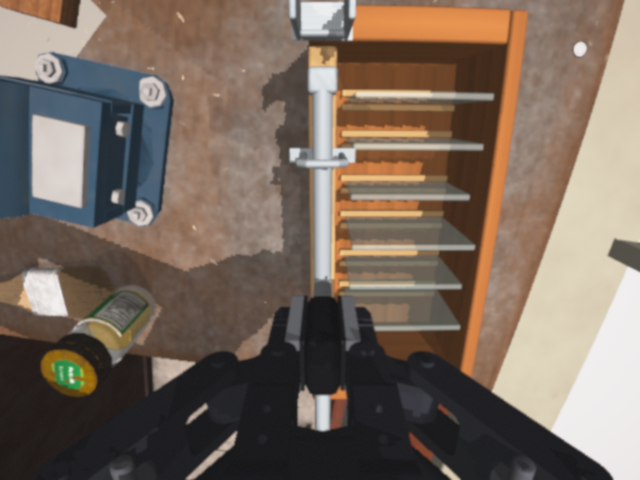

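The nose tip is now 36 mm back and visibly clear of the keeper: the tip is at row 68 and the keeper ends at row 40. The hinge is at about (0.618, -0.290), so the grip radius is about 97 mm. I'll swing along that arc.

Request:
move_arm([
  [0, -0.39, 0.01],
  [0, -0.78, 0.03],
  [0, -1.16, 0.07],
  [0, -1.55, 0.12],
  [0, -1.94, 0.19],
  [0, -2.31, 0.28],
  [0, -2.69, 0.38],
  [0, -2.88, 0.44],
  [0, -2.88, 0.44],
], spin=[-0.04, -0.08, -0.12, -0.16, -0.2, -0.24, -0.28, -0.3, -0.3])

```text
t: 6.05
eef_pos: [0.5775, -0.2016, 0.1651]
tool_rot: [[0.002, 0.905, 0.426], [-0.002, 0.426, -0.905], [-1.0, 0.001, 0.003]]
contact_force: [2.6, 1.2, -1.3]
finger_gap: 0.0132
```

Request:
move_arm([
  [0, -0.39, 0.01],
  [0, -0.78, 0.03],
  [0, -1.1, 0.06],
  [0, -1.31, 0.09],
  [0, -1.31, 0.09],
  [0, -1.31, 0.09],
  [0, -1.31, 0.09],
], spin=[-0.04, -0.08, -0.11, -0.135, -0.135, -0.135, -0.135])

```text
t: 6.75
eef_pos: [0.5661, -0.2079, 0.1651]
tool_rot: [[0.002, 0.84, 0.543], [-0.002, 0.543, -0.84], [-1.0, 0.0, 0.003]]
contact_force: [0.9, 0.8, -1.9]
finger_gap: 0.0132
```

```bash
python3 - <<'E'
from h import *
m=bot.camera_model('wrist');p,d=bot.grab_frame('wrist');s=bot.sense();print(s['t'],s['eef_pos'],s['tool_rot'][:,1],s['contact_force'],s['finger_gap'],abs(s['joint_velocities']).max())
v,u=np.mgrid[30:270,270:380];v=v.ravel();u=u.ravel();ok=d[v,u]>0;Q=deep(m,np.c_[u,v][ok],d[v,u][ok])
B=Q[(Q[:,2]>.124)&(Q[:,2]<.1325)];l=cv2.fitLine((B[:,:2]*1000).astype(np.float32),cv2.DIST_HUBER,0,.01,.01).ravel();print(l,np.degrees(np.arctan2(abs(l[0]),abs(l[1])))-8.0, np.median(B[:,2]))
t=np.array([-abs(l[0]),abs(l[1])]);a=B[:,:2]@t;print('tip from hinge',np.percentile(a,99.5)-np.array([.618,-.290])@t)
p2,d2=bot.grab_frame('scene')
b=cv2.resize(p2[170:350,300:500],(500,450));b=np.vstack([b,np.zeros((30,500,3),np.uint8)])
cv2.imwrite('pics/f.png',np.hstack([p[:,190:490],b]))
E
```

```text
6.8 [ 0.56608389 -0.20787029  0.16503085] [8.39605895e-01 5.43196030e-01 1.19623478e-04] [ 0.89211425  0.73308054 -1.96796351] 0.01329482323387827 0.002152378410498015
[   0.54179317   -0.84051186  533.58124    -155.9837    ] 24.80579 0.12915823666144804
tip from hinge 0.2036523692332754
```

View pics/f.png

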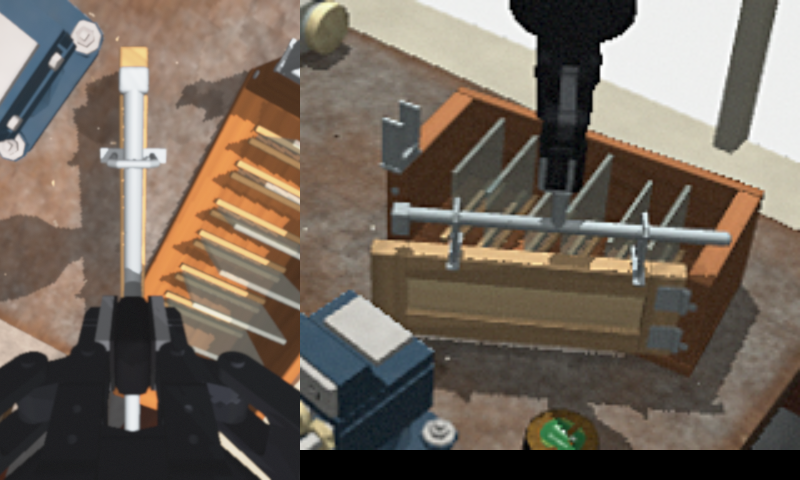

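The gate is open at 24.8°, with the bolt still gripped, drawn and lifted. The bystanders are untouched and the arm is still, so I'm handing in.

```bash
python3 -c "
from workcell import bot
print(bot.sign_off())"
```

```text
the job is handed in; nothing more can be done
None
```

The gate is open at about 25° and the arm is still holding it by the bolt's pull. I handed the job in at about 6.9 s.

- **Bolt:** I gripped the pull with 60 N and lifted it about 12 mm. I then drew it back about 36 mm, and the picture showed the nose well clear of the keeper.
- **Gate:** I swung it along the hinge arc in two steps. The bolt line in the last picture gave 24.8°. The tool's turn agreed at about 25°, and the commanded path never went past that.
- **Last readings:** the grip gap was steady at 13 mm, the bolt was still lifted (its top at 129 mm), and the joint speeds were nearly zero. The force reading was about 2 N, less than the roughly 4 N the spring should pull. I put that down to sensor offset, since the angle held.
- **During the work:** the highest force I read was about 7 N, as the jaws closed on the pull. I saw no contact with the other things on the bench, but I did not re-measure their positions at the end.

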